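# Put the bag sealer's gap plates in the comb rack and square them

## Robot

A 6-joint arm with a two-finger parallel gripper is mounted at the origin on a cart in front of the work surface, level with it; the furniture and walls round the work are solid. World frame = base frame: x ahead of the robot, y to its left, z up, the work surface at z = 0. Lengths are in m, angles in rad, forces in N, time in s.
With the tool pointing down it reaches from about 0.35 to 0.775 m from the base axis. Payload 7.3 kg.
Tool frame: the origin (TCP) lies at the centre of the arm's flange, where the gripper is bolted on; the fingertips stand 178 mm ahead of it and the grasp point (between the pads) lies robot.pinch_z ahead of it (robot.pinch_z is the distance from the TCP to the grasp point, in m); x points along the fingers, z is the direction in which the jaws open and shut, and the axes are right-handed (so a half turn about x gives the same grasp; the last joint's range is limited). The gripper opens to 92 mm and grips with 3 to 60 N. Pads are 19 mm wide; open, the fingers measure 130 mm over their backs; the gripper's body (75 mm by 190 mm) begins 47 mm behind the grasp point.
Start: joints at [-1.281, 0.342, 1.524, -0, 1.275, -0.146], TCP at [0.222, -0.476, 0.405] pointing down, gripper open.
Joint ranges: [-2.53, 2.53], [-0.77, 2.02], [0.04, 2.7], [-1, 4.14], [0.28, 2.66], [-3.11, 3.11]. Speed limits (rad/s): [2.57, 2.57, 3.14, 3.14, 3.14, 3.14].

## Interface

Orientations are given as [roll, pitch, yaw] about the fixed x, y, z axes, in that order (R = Rz(yaw) Ry(pitch) Rx(roll)).
In Python, from cell import robot gives the robot as it stands.
- The arm moves only by the shell command python3 -m jog 'ROWS' [FORCE]. ROWS is JSON, a list of rows, each an object of numbers: "fingers": the closure, from 0 (fully open) to 1 (shut); "x", "y", "z": the shift along the tool's x, y, z in cm; "spin": the turn about the tool's x in degrees. A call has 1 to 5 rows; each row is the pose to reach, as a shift and turn from the pose commanded when the call began, along the tool's axes at that moment; what a row does not reach only later rows make up. A row lasts 1/8 s, in which the tool goes at most 62.5 mm and 10.7 degrees, less where a joint would pass 70% of its speed; a pose out of reach is approached as far as the arm can. A call with a gripper value outside its range is refused whole. The fingers move at their own pace and stop on an object; FORCE is the grip in N (left out, the last holds). Time passes only in rows, so rows that repeat a pose let the fingers close. It gives the time, the measured TCP pose, the force and the opening at its end, in the units of the state.
- robot.observe(): the state, without advancing time (a new reading comes with each control period).
- robot.read_camera(name): name is "scene" or "top" or "wrist"; returns a dict with "color" (384x512x3 uint8, red, green, blue), "mtx" (3x3 intrinsics, pixels), "k1" (the pictures are not rectified: a ray, as slopes to the right and down, at radius r is drawn at 1 + k1 r^2 times it, then the intrinsics apply), "view" (4x4, takes a point from world to camera coordinates); the wrist camera has in their place "T_tool_cam" (4x4, takes a point from camera to tool coordinates, whose origin is the TCP and whose axes are the tool frame's). Camera axes: x right, y down, z forward; pixel columns grow to the right and rows downward; lengths in m; the calibration is good to about 2 mm. A picture is of the moment at which its call begins: read the wrist's pose just before it. There is no depth.
- robot.hand_in(): hands the job in, once; it reports no verdict.
Trained networks look in a picture, given as the dict that the camera call returned (one of the last four; its "shot" number tells which), for a name from the list of things; names that differ only in an ending like _2 or _b are one class to them, and where a whole thing is asked for, a point or a joint stands for the part that bears it (a point fixed in the world has none). Each returns a list of dicts, best first, with "conf" (0 to 1); they miss things now and then, are a little off and sometimes report something else, mostly with a low value. They report only what shows in the picture. A call takes as long as a camera call. They do not tell look-alikes from the thing itself.
- robot.look_for(target, picture): "xy" ([column, row] in pixels, amid what is visible of it).
The state is a dict: "time": time; "qpos": joint angles; "qvel": joint speeds; "joint_efforts": joint torques, N m; "tool_pos": TCP position; "tool_rot": TCP orientation; "contact_force": force on the tool from outside, world axes, zero at the start; "torque": the same for the moment, N m; "opening": finger opening in m.
Only numpy, scipy, OpenCV 4.12 (cv2) and the standard library are available. Lean on these libraries where they do the work, as an engineer would, in place of code of your own. Each camera call takes 0.05 s, during which the arm holds its last target. There are 200 camera calls.

## Task

Make the gap-plate rack ready for the next bag-sealer job: take the stray pen out of the rack and lay it in the teal basket, and stand every gap plate, those on the table and those left in too wide a slot, in the narrowest slot that takes it, down on the slot floor with its length across both combs. When all that is done, pull the red tab of the sprung squaring slide out until its front face stands over the red line, hold it there for two seconds so that the plates are squared against the front stop, and let it run fully back.

Things in the scene. Friction and masses are not known exactly. Their poses are not given: they have to be found in the camera images.
- rack: fixed comb rack, aluminium and blue, 269 mm wide (y). Origin on the table under its middle; x points to the back, away from the pull tab; y along the five slots, narrowest at -y. Slot floor 22 mm above the table. Two combs, 12 mm thick, at x = -48 and +48 mm, tops 48 mm above the table, 84 mm trough between them for fingers. Front stop: inner face x = -68 mm, top 62 mm above the table
- squaring_slide (a joint): sprung squaring slide: m pulled out towards the rack's -x, 0 at rest, limit 0.060; tab front over the red line at 0.045. Spring 3.6 N at rest, 9 N at the line; let go, it runs back to 0. Its pusher bar behind the rack (front face at rack x = +111 mm at rest, +66 mm at the line, 36 to 48 mm above the table) pushes the plates to the front stop
- slide_tab (a point): top centre of the slide's upright red pull tab: 12 mm thick in x, 50 mm wide in y, top 62 mm above the table, free down to 12 mm above it; 35 mm of room between it and the front stop at rest, open in front. Moves with the slide; axes as the rack
- red_line (a point): middle of the red line across the flat tongue (70 mm wide, 4 mm high) that lies on the table in front of the rack, at x = -166 mm of the rack; axes as the rack
- basket: fixed open teal basket, 156 (x) x 201 (y) x 64 mm high, inside 126 x 170 mm, inner floor 8 mm up; origin under its centre on the table, long side along y
- pen: marker pen, 135 mm long (its y), 16 mm thick, white with black cap; origin at the middle of its underside, z up as it lies at first: in the trough of the rack, along the row
- plate_12: yellow plastic gap plate on a steel shoe, 12 mm thick (its y), 130 mm long (x), 46 mm high, standing on its long edge; origin at the centre of its underside, z up. If present it stands at first in the 34.5 mm slot, where it does not belong. Either end may go first. May be absent
- plate_17: green plastic gap plate on a steel shoe, 17 mm thick (its y), 130 mm long (x), 46 mm high, standing on its long edge; origin at the centre of its underside, z up. If present it stands at first on the table. Either end may go first. May be absent
- plate_22: white plastic gap plate on a steel shoe, 22 mm thick (its y), 130 mm long (x), 46 mm high, standing on its long edge; origin at the centre of its underside, z up. If present it stands at first in the 29.5 mm slot, where it does not belong. Either end may go first. May be absent
- plate_27: orange plastic gap plate on a steel shoe, 27 mm thick (its y), 130 mm long (x), 46 mm high, standing on its long edge; origin at the centre of its underside, z up. If present it stands at first on the table. Either end may go first. May be absent
- plate_32: grey plastic gap plate on a steel shoe, 32 mm thick (its y), 130 mm long (x), 46 mm high, standing on its long edge; origin at the centre of its underside, z up. If present it stands at first on the table. Either end may go first. May be absent
- slot_12 (a point): middle of the 14.5 mm wide slot for the 12 mm plate, on the slots' floor 22 mm above the table, at y = -113 mm of the rack; axes as the rack (the plate lies along x)
- slot_17 (a point): middle of the 19.5 mm wide slot for the 17 mm plate, on the slots' floor 22 mm above the table, at y = -66.5 mm of the rack; axes as the rack (the plate lies along x)
- slot_22 (a point): middle of the 24.5 mm wide slot for the 22 mm plate, on the slots' floor 22 mm above the table, at y = -15 mm of the rack; axes as the rack (the plate lies along x)
- slot_27 (a point): middle of the 29.5 mm wide slot for the 27 mm plate, on the slots' floor 22 mm above the table, at y = +41.5 mm of the rack; axes as the rack (the plate lies along x)
- slot_32 (a point): middle of the 34.5 mm wide slot for the 32 mm plate, on the slots' floor 22 mm above the table, at y = +103 mm of the rack; axes as the rack (the plate lies along x)
Mind the look-alikes: they are no part of the job. Leave any blue or yellow look-alike of the pen alone.

How it is judged:
On the way, in this order (a step that is already met when the one before it is completed fails the run):
1. the pen is in the basket and every plate present stands in its own slot, on the floor (x of pen in the frame of basket between -0.063 and 0.063 m and y of pen in the frame of basket between -0.08 and 0.08 m and z of pen in the frame of basket below 0.035 m and x of plate_12 in the frame of slot_12 between -0.02 and 0.045 m and y of plate_12 in the frame of slot_12 between -0.005 and 0.005 m and z of plate_12 in the frame of slot_12 between -0.004 and 0.004 m and angle between the x axis of plate_12 and the x axis of slot_12, either way round below 0.06 rad and angle between each of plate_12, plate_17, plate_22, plate_27, plate_32's own z axis and vertical below 0.15 rad and linear speed of each of plate_12, plate_17, plate_22, plate_27, plate_32 below 0.03 m/s and x of plate_17 in the frame of slot_17 between -0.02 and 0.045 m and y of plate_17 in the frame of slot_17 between -0.005 and 0.005 m and z of plate_17 in the frame of slot_17 between -0.004 and 0.004 m and angle between the x axis of plate_17 and the x axis of slot_17, either way round below 0.06 rad and x of plate_22 in the frame of slot_22 between -0.02 and 0.045 m and y of plate_22 in the frame of slot_22 between -0.005 and 0.005 m and z of plate_22 in the frame of slot_22 between -0.004 and 0.004 m and angle between the x axis of plate_22 and the x axis of slot_22, either way round below 0.06 rad and x of plate_27 in the frame of slot_27 between -0.02 and 0.045 m and y of plate_27 in the frame of slot_27 between -0.005 and 0.005 m and z of plate_27 in the frame of slot_27 between -0.004 and 0.004 m and angle between the x axis of plate_27 and the x axis of slot_27, either way round below 0.06 rad and x of plate_32 in the frame of slot_32 between -0.02 and 0.045 m and y of plate_32 in the frame of slot_32 between -0.005 and 0.005 m and z of plate_32 in the frame of slot_32 between -0.004 and 0.004 m and angle between the x axis of plate_32 and the x axis of slot_32, either way round below 0.06 rad), for 0.2 s.
2. the slide is held out at the red line (45 mm, within 5 mm) for a second (value of joint squaring_slide between 0.04 and 0.05 m), for 1 s.
At the end, for the whole second after the job is handed in: the pen lies in the basket; every plate present stands at rest in its own slot (within 5 mm across, 4 mm of the floor, 0.06 rad along it), its middle within 9 mm of the slot's middle lengthwise (squared to the front stop); the slide has run back to within 4 mm of rest (x of pen in the frame of basket between -0.063 and 0.063 m and y of pen in the frame of basket between -0.08 and 0.08 m and z of pen in the frame of basket below 0.035 m and x of plate_12 in the frame of slot_12 between -0.009 and 0.009 m and y of plate_12 in the frame of slot_12 between -0.005 and 0.005 m and z of plate_12 in the frame of slot_12 between -0.004 and 0.004 m and angle between the x axis of plate_12 and the x axis of slot_12, either way round below 0.06 rad and angle between each of plate_12, plate_17, plate_22, plate_27, plate_32's own z axis and vertical below 0.15 rad and linear speed of each of plate_12, plate_17, plate_22, plate_27, plate_32 below 0.03 m/s and x of plate_17 in the frame of slot_17 between -0.009 and 0.009 m and y of plate_17 in the frame of slot_17 between -0.005 and 0.005 m and z of plate_17 in the frame of slot_17 between -0.004 and 0.004 m and angle between the x axis of plate_17 and the x axis of slot_17, either way round below 0.06 rad and x of plate_22 in the frame of slot_22 between -0.009 and 0.009 m and y of plate_22 in the frame of slot_22 between -0.005 and 0.005 m and z of plate_22 in the frame of slot_22 between -0.004 and 0.004 m and angle between the x axis of plate_22 and the x axis of slot_22, either way round below 0.06 rad and x of plate_27 in the frame of slot_27 between -0.009 and 0.009 m and y of plate_27 in the frame of slot_27 between -0.005 and 0.005 m and z of plate_27 in the frame of slot_27 between -0.004 and 0.004 m and angle between the x axis of plate_27 and the x axis of slot_27, either way round below 0.06 rad and x of plate_32 in the frame of slot_32 between -0.009 and 0.009 m and y of plate_32 in the frame of slot_32 between -0.005 and 0.005 m and z of plate_32 in the frame of slot_32 between -0.004 and 0.004 m and angle between the x axis of plate_32 and the x axis of slot_32, either way round below 0.06 rad and value of joint squaring_slide below 0.004 m and linear speed of pen below 0.02 m/s); the robot touches nothing.
Of plate_12, plate_17, plate_22, plate_27, plate_32 only 3 to 5 are there at a start; the rules pass over those that are not, and their reading is None.
At some moment in a run one of plate_17, plate_27, plate_32 may be knocked a few centimetres aside while the robot is not near it.
It also fails if it takes over 210 s, if anything falls off the work surface, if the arm or the gripper's body presses on something with over 40 N, if the wrist force passes 120 N, or if a joint passes its speed limit or range.

## Working session

There is one attempt and no reset: what is moved stays moved. The work goes in short steps, Python scripts to look and compute and a shell command to move; the robot and the scene stay as the last step left them, time stands still between calls to the robot, and variables do not carry over. Pictures are saved under pics/ and viewed, on a budget of 14 in all, crops included, one or two more only if the job needs it, and the job is handed in when it is done.

```bash
ls; mkdir -p pics; cat > h.py <<'E'
import numpy as np, cv2
from cell import robot
from scipy.spatial.transform import Rotation as Ro
def pix(c,P):
    V=np.array(c["view"]);p=V[:3,:3]@np.array(P,float)+V[:3,3];s=p[:2]/p[2];s=s*(1+c["k1"]*(s@s));K=np.array(c["mtx"]);return K[:2,:2]@s+K[:2,2]
def ray(c,uv,z):
    K=np.array(c["mtx"]);d=np.linalg.inv(K)@[uv[0],uv[1],1];s=d[:2].copy();t=s.copy()
    for _ in range(20): t=s/(1+c["k1"]*(t@t))
    V=np.array(c["view"]);R=V[:3,:3].T;o=-R@V[:3,3];d=R@[t[0],t[1],1]
    return o+d*(z-o[2])/d[2]
def wrist():
    s=robot.observe();c=robot.read_camera("wrist")
    T=np.eye(4);T[:3,:3]=Ro.from_euler('xyz',s["tool_rot"]).as_matrix();T[:3,3]=s["tool_pos"]
    c["view"]=np.linalg.inv(T@np.array(c["T_tool_cam"]));return c
def save(c,n,box=None,k=1):
    im=c["color"][:,:,::-1]
    if box: im=im[box[1]:box[3],box[0]:box[2]]
    cv2.imwrite("pics/"+n,cv2.resize(im,None,fx=k,fy=k,interpolation=cv2.INTER_CUBIC))
E
python3 - <<'E'
from h import *
print(robot.pinch_z, robot.observe())
for n in("top","scene"):
    c=robot.read_camera(n);save(c,n+"0.png",k=1.5)
    V=np.array(c["view"]);print(n,-V[:3,:3].T@V[:3,3],c["k1"],c["mtx"])
    for t in "rack slide_tab basket pen plate_12 plate_17 plate_22 plate_27 plate_32".split():
        print(t,[(np.round(d["xy"]),round(d["conf"],2),np.round(ray(c,d["xy"],.046)[:2],3)) for d in robot.look_for(t,c)[:3]])
E
```

```text
pics
0.1592 {'time': 0.0, 'qpos': array([-1.28099474e+00,  3.42693619e-01,  1.52502376e+00, -5.96226890e-06,
        1.27538445e+00, -1.45998314e-01]), 'qvel': array([-7.37604165e-05, -1.70088516e-03,  6.44006253e-04,  1.32619142e-03,
       -1.00903544e-03,  1.27405217e-04]), 'joint_efforts': array([ 1.61510903e-03, -4.31240737e+01, -2.44217867e+01,  7.18661863e-02,
        5.58653427e-02, -1.05754079e-04]), 'tool_pos': array([ 0.22160084, -0.47578395,  0.40405751]), 'tool_rot': array([2.99937211, 1.56928713, 1.86437743]), 'contact_force': array([-0.09757472, -0.00367485,  0.95187525]), 'torque': array([-0.01551981,  0.00789284, -0.00712661]), 'opening': 0.09203316862722975}
top [0.46219033 0.02640763 1.32135791] -0.06903867387418548 [[484.61239268   0.         260.67156198]
 [  0.         484.61239268 183.74631534]
 [  0.           0.           1.        ]]
rack [(array([248., 158.]), 0.65, array([0.59 , 0.041]))]
slide_tab [(array([250., 109.]), 0.62, array([0.721, 0.035])), (array([250., 158.]), 0.45, array([0.588, 0.035]))]
basket [(array([382., 148.]), 0.81, array([ 0.614, -0.3
[... 1712 characters left out ...]
., 181.]), 0.61, array([0.619, 0.172]))]
plate_17 [(array([212., 171.]), 0.8, array([0.548, 0.314])), (array([252., 192.]), 0.65, array([0.576, 0.104])), (array([250., 181.]), 0.61, array([0.619, 0.172]))]
plate_22 [(array([212., 171.]), 0.8, array([0.548, 0.314])), (array([252., 192.]), 0.65, array([0.576, 0.104])), (array([250., 181.]), 0.61, array([0.619, 0.172]))]
plate_27 [(array([212., 171.]), 0.8, array([0.548, 0.314])), (array([252., 192.]), 0.65, array([0.576, 0.104])), (array([250., 181.]), 0.61, array([0.619, 0.172]))]
plate_32 [(array([212., 171.]), 0.8, array([0.548, 0.314])), (array([252., 192.]), 0.65, array([0.576, 0.104])), (array([250., 181.]), 0.61, array([0.619, 0.172]))]
```

View pics/top0.png

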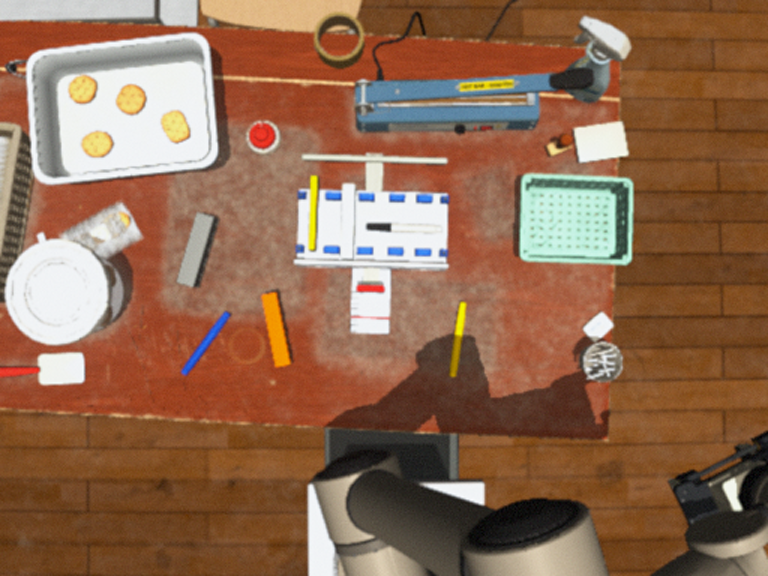

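```bash
python3 - <<'E'
from h import *
c=robot.read_camera("top")
save(c,"topc.png",(110,90,320,260),3.8)
E
```

```text
(no output)
```

View pics/topc.png

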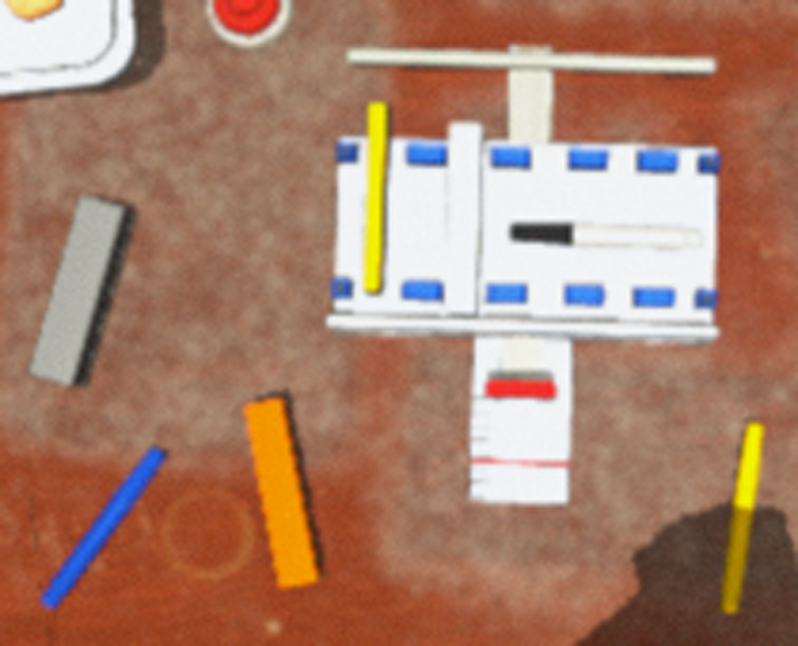

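The top view shows four plates: plate_12 (yellow) in the left slot, plate_22 (white) in the next slot, orange at crop (282,490) and grey at (82,290). There is no green plate. Three things could be the pen: white with a black cap in the rack at crop (605,236), blue at (105,527) and yellow at (743,517). The white one in the rack is the pen, because it alone is white with a black cap and lies in the trough.

```bash
cat >> h.py <<'E'
def blobs(c,f,amin=15):
    hsv=cv2.cvtColor(c["color"],cv2.COLOR_RGB2HSV).astype(int);m=f(hsv[...,0],hsv[...,1],hsv[...,2]).astype(np.uint8)
    n,l,st,ce=cv2.connectedComponentsWithStats(m);return [(st[i,4],ce[i],l==i) for i in range(1,n) if st[i,4]>=amin]
def rect(c,mask,z):
    ct=max(cv2.findContours(mask.astype(np.uint8),cv2.RETR_EXTERNAL,cv2.CHAIN_APPROX_NONE)[0],key=len)[:,0]
    w=np.array([ray(c,p,z)[:2] for p in ct])*1000
    (cx,cy),(a,b),t=cv2.minAreaRect(w.astype(np.float32))
    if a<b: a,b,t=b,a,t+90
    return np.array([cx,cy])/1000,a,b,(t+90)%180-90   # centre, long, short, long-axis yaw deg
# goto: world target of grasp point, desired yaw (deg) of the jaw axis (mod 180)
def goto(P,jaw=None):
    s=robot.observe();R=Ro.from_euler('xyz',s["tool_rot"]).as_matrix()
    p=s["tool_pos"]+R[:,0]*robot.pinch_z; d=R.T@(np.array(P)-p)*100
    cur=np.degrees(np.arctan2(R[1,2],R[0,2]))
    sp=None if jaw is None else -((jaw-cur+90)%180-90)
    print("t",round(s["time"],1),"pinch",p.round(4),"jaw",round(cur,1),"q6",round(s["qpos"][5],2),"open",round(s["opening"],4),"| shift x,y,z cm",d.round(2),"spin",None if sp is None else round(sp,1))
E
python3 - <<'E'
from h import *
c=robot.read_camera("top")
from itertools import product
b=[(a,x) for a,x,m in blobs(c,lambda h,s,v:(h>105)&(h<125)&(s>120)&(v>110),12) if 190<x[0]<310 and 120<x[1]<175]
b=sorted(b,key=lambda t:t[1][0]);print([(a,x.round(1).tolist()) for a,x in b])
ty=[-127.4,-91,-42,12,71,127.4]
W=[];M=[]
th0=0;c0=np.array([.60,.038])
obs=[ray(c,x,.048)[:2] for a,x in b]
mod=np.array([(sx*.048,y/1000) for sx in(-1,1) for y in ty])
from scipy.optimize import least_squares
x=np.array([.60,.038,0.])
def tf(x):
    C,S=np.cos(x[2]),np.sin(x[2]);return mod@np.array([[C,S],[-S,C]])+x[:2]
for it in range(6):
    A=tf(x);pr=[(o,np.argmin(np.linalg.norm(A-o,axis=1))) for o in obs]
    pr=[(o,i) for o,i in pr if np.linalg.norm(A[i]-o)<.025 and abs(mod[i,1])<.1]
    x=least_squares(lambda x:np.concatenate([tf(x)[i]-o for o,i in pr]),x).x
print("rack",x,np.degrees(x[2]),[((tf(x)[i]-o)*1000).round(1).tolist() for o,i in pr])
for n,f,z in(("orange",lambda h,s,v:(h>8)&(h<20)&(s>200)&(v>200),.046),("grey",lambda h,s,v:(s<45)&(v>100)&(v<190),.046),("yellow",lambda h,s,v:(h>25)&(h<33)&(s>150)&(v>150),.068)):
    for a,p,m in blobs(c,f,120):
        if 110<p[0]<320 and 90<p[1]<260: print(n,a,p.round(),rect(c,m,z))
m=[ray(c,(110+u/3.8,90+v/3.8),.068) for u,v in((465,124),(462,312))];print("white22 ends",m)
m=[ray(c,(110+u/3.8,90+v/3.8),.030) for u,v in((510,231),(701,239))];print("pen ends",m)
ce=[ray(c,(110+u/3.8,90+v/3.8),.062) for u,v in((487,382),(555,382))];print("tab",ce)
d=robot.look_for("basket",c)[0]["xy"];print(ray(c,d,.03))
print([ray(c,(u/1.5,v/1.5),.064)[:2].round(3) for u,v in((521,175),(633,179),(631,264),(519,260))])
E
```

```text
[(np.int32(14), [199.6, 165.6]), (np.int32(15), [200.9, 129.6]), (np.int32(44), [220.7, 166.0]), (np.int32(42), [221.4, 130.3]), (np.int32(37), [242.9, 166.5]), (np.int32(43), [244.1, 130.9]), (np.int32(42), [263.2, 167.3]), (np.int32(39), [264.4, 131.5]), (np.int32(40), [281.5, 167.5]), (np.int32(47), [282.6, 132.0]), (np.int32(14), [295.4, 168.5]), (np.int32(15), [296.0, 132.9])]
rack [ 0.61315422  0.04084232 -0.03346928] -1.9176485218433574 [[-0.5, 0.7], [0.7, -0.3], [-0.7, 0.2], [0.7, 0.7], [-0.3, -0.2], [0.6, 0.3], [-1.1, -1.0], [0.7, -0.4]]
orange 483 [183. 220.] (array([0.42842102, 0.21175644]), 128.67767333984375, 26.247896194458008, 11.291823387145996)
grey 581 [130. 166.] (array([0.57027991, 0.35345828]), 128.8375244140625, 31.735511779785156, -16.214370727539062)
yellow 214 [208. 141.] (array([0.63068616, 0.14307927]), 128.29910278320312, 11.212919235229492, -1.7077255249023438)
white22 ends [array([0.67960728, 0.08067814, 0.068     ]), array([0.5503926 , 0.08313278, 0.068     ])]
pen ends [array([0.61004952, 0.05087429, 0.03      ]), array([ 0.60375521, -0.08374143,  0.03      ])]
tab [array([0.50274327, 0.06648891, 0.062     ]), array([0.50246677, 0.01998619, 0.062     ])]
[ 0.61620178 -0.32571731  0.03      ]
[array([ 0.695, -0.221]), array([ 0.688, -0.421]), array([ 0.538, -0.413]), array([ 0.546, -0.215])]
```

```bash
python3 - <<'E'
from h import *
goto([.607,-.0165,.16],-2.3)
print(Ro.from_euler('xyz',robot.observe()["tool_rot"]).as_matrix().round(3))
E
```

```text
t 1.1 pinch [ 0.2216 -0.4759  0.2455] jaw -65.0 q6 -0.15 open 0.0917 | shift x,y,z cm [  8.55  54.33 -25.38] spin -62.7
[[ 0.     0.907  0.422]
 [-0.     0.422 -0.907]
 [-1.    -0.     0.   ]]
```

```bash
python3 -m jog '[{"y":27,"z":-12.5,"spin":-31,"fingers":0.67},{"y":27,"z":-12.5,"spin":-31,"fingers":0.67},{"y":27,"z":-12.5,"spin":-31,"fingers":0.67},{"y":27,"z":-12.5,"spin":-31,"fingers":0.67},{"y":27,"z":-12.5,"spin":-31,"fingers":0.67}]' 20;  python3 - <<'E'
from h import *
goto([.607,-.0165,.16],-2.3)
E
```

```text
t 1.1 pinch [ 0.2216 -0.4759  0.2455] jaw -65.0 q6 -0.15 open 0.0917 | shift x,y,z cm [  8.55  54.33 -25.38] spin -62.7$[0]: bad value
```

```bash
python3 -m jog '[{"x":0,"y":27,"z":-12.5,"spin":-31,"fingers":0.67},{"x":0,"y":27,"z":-12.5,"spin":-31,"fingers":0.67},{"x":0,"y":27,"z":-12.5,"spin":-31,"fingers":0.67},{"x":0,"y":27,"z":-12.5,"spin":-31,"fingers":0.67},{"x":0,"y":27,"z":-12.5,"spin":-31,"fingers":0.67}]' 20;  python3 - <<'E'
from h import *
goto([.607,-.0165,.16],-2.3)
E
```

```text
time: 1.78
tool_pos: [0.4148, -0.2466, 0.405]
tool_rot: [0.124, 1.57, -0.469]
contact_force: [0.8, -0.5, -1.1]
opening: 0.0467
t 1.8 pinch [ 0.4149 -0.2466  0.2458] jaw -34.0 q6 -0.1 open 0.0467 | shift x,y,z cm [ 8.58 29.82  3.07] spin -31.7
```

```bash
python3 -m jog '[{"x":8,"y":29.8,"z":3.1,"spin":-31.7,"fingers":0.67},{"x":8,"y":29.8,"z":3.1,"spin":-31.7,"fingers":0.67},{"x":8,"y":29.8,"z":3.1,"spin":-31.7,"fingers":0.67},{"x":8,"y":29.8,"z":3.1,"spin":-31.7,"fingers":0.67},{"x":8,"y":29.8,"z":3.1,"spin":-31.7,"fingers":0.67}]' 20;  python3 - <<'E'
from h import *
goto([.607,-.0165,.044],-2.3)
c=wrist(); save(c,"w1.png",k=1.5)
E
```

```text
time: 2.4
tool_pos: [0.6072, -0.0172, 0.3242]
tool_rot: [-0.536, 1.57, -0.577]
contact_force: [1.2, -0.7, 0.4]
opening: 0.0303
t 2.4 pinch [ 0.6073 -0.0173  0.165 ] jaw -2.3 q6 -0.11 open 0.0303 | shift x,y,z cm [12.1   0.08 -0.04] spin -0.0
```

View pics/w1.png

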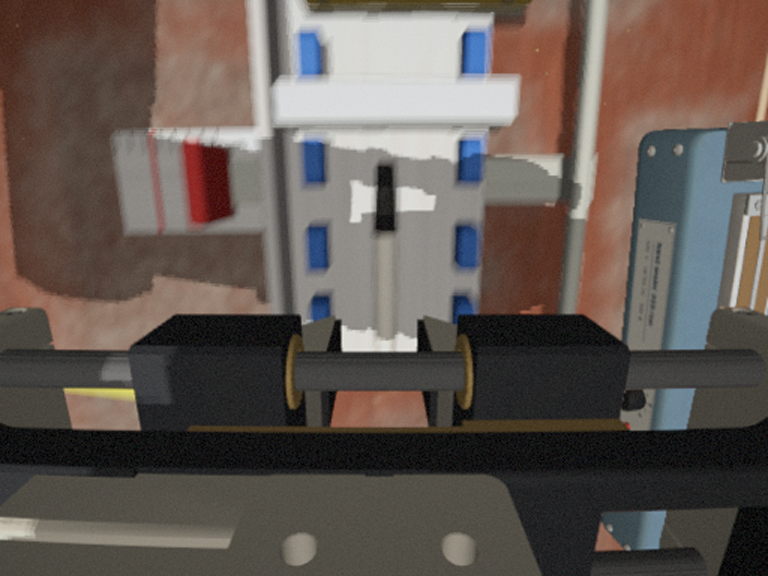

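The wrist view confirms the pen: white with a black cap, at (385,250), centred between the fingers. I'll descend and grip it.

```bash
python3 -m jog '[{"x":6,"y":0,"z":0,"spin":0,"fingers":0.67},{"x":10,"y":0,"z":0,"spin":0,"fingers":0.67},{"x":12.1,"y":0,"z":0,"spin":0,"fingers":0.67},{"x":12.1,"y":0,"z":0,"spin":0,"fingers":0.67},{"x":12.1,"y":0,"z":0,"spin":0,"fingers":0.95}]' 15; python3 -m jog '[{"x":0,"y":0,"z":0,"spin":0,"fingers":0.95},{"x":0,"y":0,"z":0,"spin":0,"fingers":0.95},{"x":-3,"y":0,"z":0,"spin":0,"fingers":0.95},{"x":-9,"y":0,"z":0,"spin":0,"fingers":0.95},{"x":-13,"y":0,"z":0,"spin":0,"fingers":0.95}]' 15;  python3 - <<'E'
from h import *
goto([.617,-.318,.17],-2.3)
E
```

```text
time: 3.08
tool_pos: [0.6062, -0.0191, 0.2038]
tool_rot: [-0.431, 1.571, -0.472]
contact_force: [0.5, -0.6, 0.3]
opening: 0.0242
time: 3.7
tool_pos: [0.6062, -0.019, 0.3365]
tool_rot: [-0.14, 1.568, -0.181]
contact_force: [0.1, 0.4, -0.2]
opening: 0.0146
t 3.7 pinch [ 0.6066 -0.0191  0.1773] jaw -2.3 q6 -0.12 open 0.0146 | shift x,y,z cm [  0.75 -29.82   2.25] spin -0.0
```

```bash
python3 -m jog '[{"x":0,"y":-29.8,"z":2.3,"spin":0,"fingers":0.95},{"x":0,"y":-29.8,"z":2.3,"spin":0,"fingers":0.95},{"x":0,"y":-29.8,"z":2.3,"spin":0,"fingers":0.95},{"x":0,"y":-29.8,"z":2.3,"spin":0,"fingers":0.95},{"x":0,"y":-29.8,"z":2.3,"spin":0,"fingers":0.95}]' 15; python3 - <<'E'
from h import *
goto([.617,-.318,.038],-2.3)
c=wrist(); save(c,"w2.png",k=1.2)
E
```

```text
time: 4.32
tool_pos: [0.6164, -0.3204, 0.3338]
tool_rot: [-1.079, 1.57, -1.122]
contact_force: [0.1, 0.5, -0.8]
opening: 0.0145
t 4.3 pinch [ 0.6165 -0.3204  0.1746] jaw -2.4 q6 -0.55 open 0.0145 | shift x,y,z cm [13.66  0.25  0.04] spin -0.1
```

View pics/w2.png

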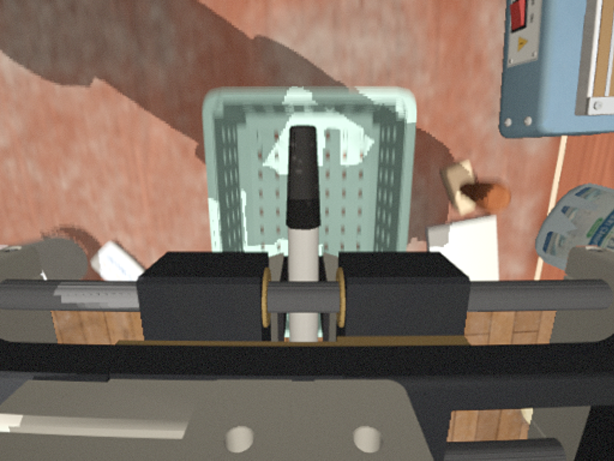

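The pen is held level at (303,200), over the basket's middle. I'll lower and release it.

```bash
python3 -m jog '[{"x":6,"y":0.2,"z":0,"spin":0,"fingers":0.95},{"x":11,"y":0.2,"z":0,"spin":0,"fingers":0.95},{"x":13.7,"y":0.2,"z":0,"spin":0,"fingers":0.95},{"x":13.7,"y":0.2,"z":0,"spin":0,"fingers":0.95},{"x":13.7,"y":0.2,"z":0,"spin":0,"fingers":0.95}]' 15; python3 -m jog '[{"x":0,"y":0,"z":0,"spin":0,"fingers":0.62},{"x":0,"y":0,"z":0,"spin":0,"fingers":0.62},{"x":0,"y":0,"z":0,"spin":0,"fingers":0.62},{"x":-6,"y":0,"z":0,"spin":0,"fingers":0.62},{"x":-12,"y":0,"z":0,"spin":0,"fingers":0.62}]' 15;  python3 - <<'E'
from h import *
goto([.615,.0818,.16],88.1)
E
```

```text
time: 5.0
tool_pos: [0.6176, -0.3159, 0.1984]
tool_rot: [-0.566, 1.568, -0.606]
contact_force: [-0.6, 0.7, -0.6]
opening: 0.0142
time: 5.62
tool_pos: [0.6169, -0.3157, 0.3176]
tool_rot: [2.632, 1.569, 2.591]
contact_force: [1.0, 0.8, 0.4]
opening: 0.0351
t 5.6 pinch [ 0.6167 -0.3155  0.1584] jaw -2.3 q6 -0.54 open 0.0351 | shift x,y,z cm [-0.12 39.69 -1.79] spin 89.6
```

```bash
python3 -m jog '[{"x":0,"y":26,"z":-1.2,"spin":45,"fingers":0.46},{"x":0,"y":26,"z":-1.2,"spin":45,"fingers":0.46},{"x":0,"y":26,"z":-1.2,"spin":45,"fingers":0.46},{"x":0,"y":26,"z":-1.2,"spin":45,"fingers":0.46},{"x":0,"y":26,"z":-1.2,"spin":45,"fingers":0.46}]' 20; python3 - <<'E'
from h import *
goto([.615,.0818,.16],88.1)
c=robot.read_camera("top"); save(c,"top1.png",(340,110,430,190),5)
E
```

```text
time: 6.25
tool_pos: [0.6153, -0.0515, 0.3172]
tool_rot: [2.01, 1.57, 1.185]
contact_force: [-0.1, -0.5, -0.4]
opening: 0.0494
t 6.2 pinch [ 0.6154 -0.0514  0.158 ] jaw -47.3 q6 0.62 open 0.0494 | shift x,y,z cm [-0.19  9.01 -9.81] spin 44.6
```

View pics/top1.png

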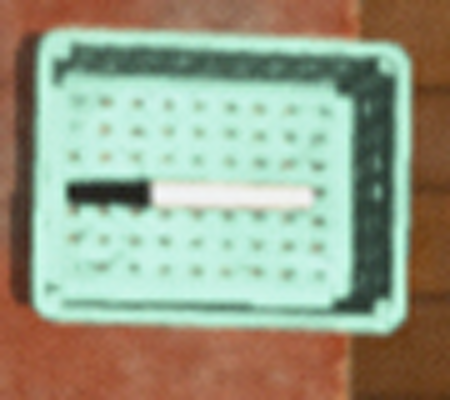

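The pen lies in the middle of the basket, spanning (65–315, 195) in the crop. Plate_22 is next.

```bash
python3 -m jog '[{"x":0,"y":9,"z":-9.8,"spin":44.6,"fingers":0.46},{"x":0,"y":9,"z":-9.8,"spin":44.6,"fingers":0.46},{"x":0,"y":9,"z":-9.8,"spin":44.6,"fingers":0.46},{"x":0,"y":9,"z":-9.8,"spin":44.6,"fingers":0.46},{"x":0,"y":9,"z":-9.8,"spin":44.6,"fingers":0.46}]' 20; python3 - <<'E'
from h import *
goto([.615,.0822,.055],88.1)
c=wrist(); save(c,"w3.png",k=1.3)
E
```

```text
time: 6.92
tool_pos: [0.6155, 0.0773, 0.3169]
tool_rot: [0.904, 1.57, -0.703]
contact_force: [-0.5, -0.3, -0.3]
opening: 0.0496
t 6.9 pinch [0.6156 0.0773 0.1577] jaw -92.0 q6 1.61 open 0.0496 | shift x,y,z cm [10.27 -0.08 -0.5 ] spin -0.1
```

View pics/w3.png

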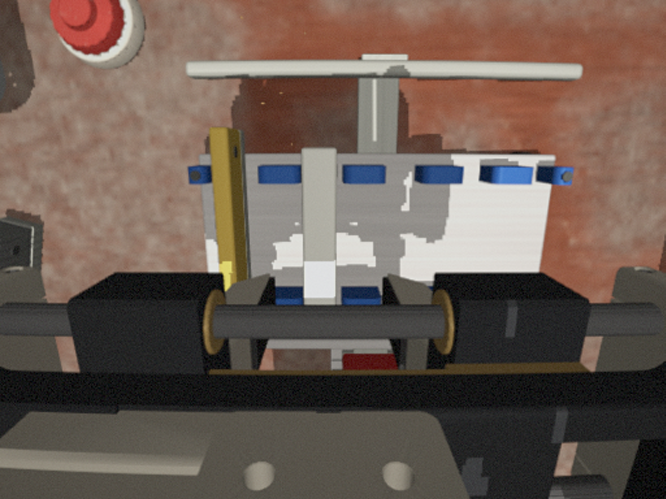

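```bash
python3 -m jog '[{"x":3,"y":0,"z":0,"spin":0,"fingers":0.46},{"x":3,"y":0,"z":0,"spin":0,"fingers":0.46}]' 20; python3 - <<'E'
from h import *
goto([.615,.0822,.055],88.1)
E
```

```text
time: 7.22
tool_pos: [0.6148, 0.0769, 0.2848]
tool_rot: [-1.49, 1.566, -3.094]
contact_force: [-0.1, 0.3, -0.2]
opening: 0.0496
t 7.2 pinch [0.6141 0.0769 0.1256] jaw -91.9 q6 1.61 open 0.0496 | shift x,y,z cm [ 7.06  0.11 -0.53] spin -0.0
```

```bash
python3 -m jog '[{"x":0,"y":0.1,"z":-0.5,"spin":0,"fingers":0.46},{"x":4,"y":0.1,"z":-0.5,"spin":0,"fingers":0.46},{"x":7.1,"y":0.1,"z":-0.5,"spin":0,"fingers":0.46},{"x":7.1,"y":0.1,"z":-0.5,"spin":0,"fingers":0.46},{"x":7.1,"y":0.1,"z":-0.5,"spin":0,"fingers":0.9}]' 35; python3 -m jog '[{"x":0,"y":0,"z":0,"spin":0,"fingers":0.9},{"x":0,"y":0,"z":0,"spin":0,"fingers":0.9},{"x":0,"y":0,"z":0,"spin":0,"fingers":0.9}]' 35; python3 - <<'E'
from h import *
goto([.6125,.0257,.055],88.1);print(robot.observe()["contact_force"])
E
```

```text
time: 7.85
tool_pos: [0.6174, 0.0827, 0.2176]
tool_rot: [1.595, 1.568, -0.01]
contact_force: [0.9, -0.8, -0.4]
opening: 0.0434
time: 8.22
tool_pos: [0.6168, 0.0826, 0.2168]
tool_rot: [1.634, 1.569, 0.03]
contact_force: [-1.2, 1.0, 4.5]
opening: 0.0218
t 8.2 pinch [0.6171 0.0827 0.0576] jaw -91.9 q6 1.61 open 0.0218 | shift x,y,z cm [ 0.26 -0.27  5.71] spin -0.0
[-1.19473604  0.98771044  4.48372245]
```

```bash
python3 -m jog '[{"x":-3,"y":0,"z":0,"spin":0,"fingers":0.9},{"x":-6.5,"y":0,"z":0,"spin":0,"fingers":0.9},{"x":-6.5,"y":0,"z":3,"spin":0,"fingers":0.9},{"x":-6.5,"y":0,"z":5.7,"spin":0,"fingers":0.9},{"x":-6.5,"y":0,"z":5.7,"spin":0,"fingers":0.9}]' 35; python3 -m jog '[{"x":0,"y":0,"z":0,"spin":0,"fingers":0.9},{"x":0,"y":0,"z":0,"spin":0,"fingers":0.9}]' 35; python3 - <<'E'
from h import *
goto([.6147,.0258,.100],88.1)
c=wrist(); save(c,"w4.png",k=1.5)
E
```

```text
time: 8.85
tool_pos: [0.6144, 0.0239, 0.2802]
tool_rot: [-1.209, 1.569, -2.816]
contact_force: [-0.7, 0.3, -2.0]
opening: 0.0218
time: 9.1
tool_pos: [0.6146, 0.0264, 0.2805]
tool_rot: [-1.874, 1.57, 2.806]
contact_force: [0.1, -0.3, -2.5]
opening: 0.0217
t 9.1 pinch [0.6145 0.0264 0.1213] jaw -91.9 q6 1.52 open 0.0217 | shift x,y,z cm [2.13 0.02 0.06] spin 0.0
```

View pics/w4.png

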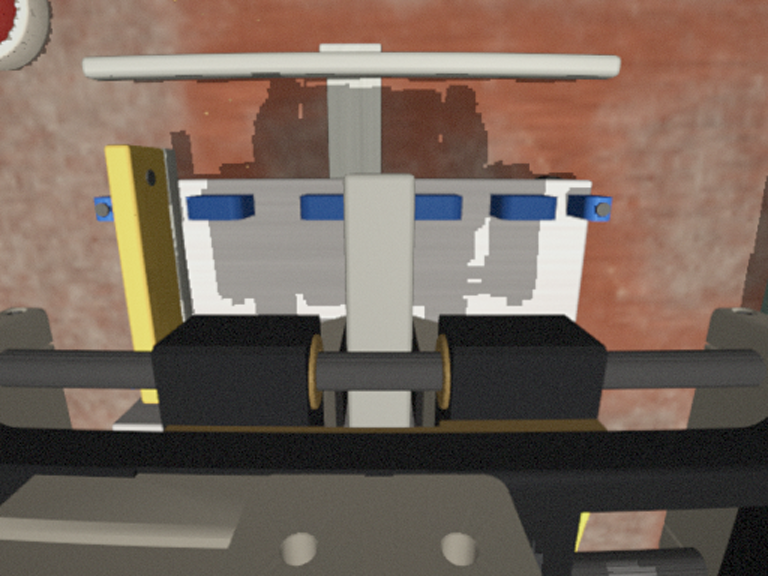

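```bash
cat >> h.py <<'E'
def teeth(c):
    th=-.0335
    for a,p,m in blobs(c,lambda h,s,v:(h>105)&(h<125)&(s>120)&(v>60),60):
        v,u=np.nonzero(m); r0=np.sort(v)[len(v)//4]
        uu=u[v==r0]; w=[ray(c,(x,r0),.048) for x in(uu.min()-.5,uu.max()+.5)]
        rk=[np.array([[np.cos(th),np.sin(th)],[-np.sin(th),np.cos(th)]])@(q[:2]-[.6132,.0408])*1000 for q in w]
        if abs(rk[0][0])<80: print("tooth rack-frame x %.1f y %.1f %.1f mid %.1f"%(rk[0][0],rk[0][1],rk[1][1],(rk[0][1]+rk[1][1])/2))
E
python3 - <<'E'
from h import *
c=wrist(); teeth(c); goto([.6147,.0258,.07],88.1)
E
```

```text
tooth rack-frame x 55.5 y 130.7 122.0 mid 126.4
tooth rack-frame x 54.3 y 82.4 48.9 mid 65.7
tooth rack-frame x 53.9 y 24.8 3.8 mid 14.3
tooth rack-frame x 53.9 y -32.2 -55.5 mid -43.8
tooth rack-frame x 54.0 y -71.3 -102.5 mid -86.9
tooth rack-frame x 54.9 y -109.3 -131.0 mid -120.2
t 9.2 pinch [0.6146 0.0264 0.1213] jaw -91.9 q6 1.52 open 0.0219 | shift x,y,z cm [5.13 0.02 0.06] spin 0.0
```

```bash
python3 -m jog '[{"x":3,"y":0,"z":0.1,"spin":0,"fingers":0.9},{"x":4,"y":0,"z":0.1,"spin":0,"fingers":0.9},{"x":4.6,"y":0,"z":0.1,"spin":0,"fingers":0.9},{"x":5.2,"y":0,"z":0.1,"spin":0,"fingers":0.9},{"x":5.2,"y":0,"z":0.1,"spin":0,"fingers":0.9}]' 35; python3 - <<'E'
from h import *
goto([.6147,.0258,.0575],88.1)
E
```

```text
time: 9.82
tool_pos: [0.6146, 0.0246, 0.2287]
tool_rot: [-0.873, 1.571, -2.477]
contact_force: [-0.8, -1.0, -3.5]
opening: 0.0218
t 9.8 pinch [0.6146 0.0246 0.0695] jaw -91.9 q6 1.52 open 0.0218 | shift x,y,z cm [ 1.2   0.01 -0.12] spin -0.0
```

```bash
python3 -m jog '[{"x":0.6,"y":0,"z":0,"spin":0,"fingers":0.9},{"x":1.1,"y":0,"z":0,"spin":0,"fingers":0.9},{"x":1.2,"y":0,"z":0,"spin":0,"fingers":0.9},{"x":1.2,"y":0,"z":0,"spin":0,"fingers":0.9}]' 35; python3 -m jog '[{"x":0,"y":0,"z":0,"spin":0,"fingers":0.58},{"x":0,"y":0,"z":0,"spin":0,"fingers":0.58},{"x":0,"y":0,"z":0,"spin":0,"fingers":0.58},{"x":-5,"y":0,"z":0,"spin":0,"fingers":0.58},{"x":-10,"y":0,"z":0,"spin":0,"fingers":0.58}]' 35; python3 - <<'E'
from h import *
goto([.6307,.1431,.155],88.1)
c=robot.read_camera("top")
for a,p,m in blobs(c,lambda h,s,v:(h>25)&(h<33)&(s>150)&(v>150),120): print(p,rect(c,m,.068))
E
```

```text
time: 10.32
tool_pos: [0.6146, 0.0246, 0.2169]
tool_rot: [0.77, 1.571, -0.835]
contact_force: [-0.9, -0.4, -1.1]
opening: 0.0219
time: 10.95
tool_pos: [0.6145, 0.0246, 0.3175]
tool_rot: [-1.572, 1.57, 3.107]
contact_force: [1.5, -0.6, 0.3]
opening: 0.0387
t 10.9 pinch [0.6143 0.0246 0.1583] jaw -91.9 q6 1.52 open 0.0387 | shift x,y,z cm [  0.32   1.24 -11.9 ] spin -0.0
[323.96491228  56.42690058] (array([ 0.85554346, -0.16151807]), 91.48414611816406, 13.2984037399292, -85.80493688583374)
[208.375     140.5787037] (array([0.63068384, 0.14300142]), 128.29910278320312, 11.368736267089844, -1.7077255249023438)
[304.88405797 225.82608696] (array([ 0.40970099, -0.10586913]), 125.8753433227539, 11.608399391174316, -7.912445068359375)
```

```bash
python3 -m jog '[{"x":0.3,"y":1,"z":-11.8,"spin":0,"fingers":0.55},{"x":0.3,"y":1,"z":-11.8,"spin":0,"fingers":0.55},{"x":0.3,"y":1,"z":-11.8,"spin":0,"fingers":0.55},{"x":0.3,"y":1,"z":-11.8,"spin":0,"fingers":0.55}]' 35; python3 - <<'E'
from h import *
goto([.6297,.1431,.055],88.1)
c=wrist()
for a,p,m in blobs(c,lambda h,s,v:(h>20)&(h<35)&(s>120)&(v>90),120): print(p,a)
E
```

```text
time: 11.5
tool_pos: [0.6285, 0.1422, 0.3134]
tool_rot: [-0.41, 1.57, -2.014]
contact_force: [0.7, 0.2, -0.1]
opening: 0.041
t 11.5 pinch [0.6284 0.1421 0.1542] jaw -91.9 q6 1.71 open 0.041 | shift x,y,z cm [ 9.92  0.13 -0.11] spin 0.0
[249.64460346 171.08348241] 1677
```

```bash
python3 -m jog '[{"x":5,"y":0.1,"z":-0.1,"spin":0,"fingers":0.55},{"x":8,"y":0.1,"z":-0.1,"spin":0,"fingers":0.55},{"x":9.8,"y":0.1,"z":-0.1,"spin":0,"fingers":0.55},{"x":9.8,"y":0.1,"z":-0.1,"spin":0,"fingers":0.55},{"x":9.8,"y":0.1,"z":-0.1,"spin":0,"fingers":0.97}]' 35; python3 -m jog '[{"x":0,"y":0,"z":0,"spin":0,"fingers":0.97},{"x":0,"y":0,"z":0,"spin":0,"fingers":0.97},{"x":0,"y":0,"z":0,"spin":0,"fingers":0.97}]' 35; python3 - <<'E'
from h import *
goto([.6254,-.0721,.122],88.1);print(robot.observe()["contact_force"])
E
```

```text
time: 12.18
tool_pos: [0.6302, 0.1428, 0.2172]
tool_rot: [1.662, 1.568, 0.057]
contact_force: [0.2, -0.2, 0.3]
opening: 0.0351
time: 12.55
tool_pos: [0.6298, 0.1433, 0.2165]
tool_rot: [1.636, 1.57, 0.032]
contact_force: [-0.3, -0.1, 4.0]
opening: 0.0113
t 12.6 pinch [0.63   0.1433 0.0573] jaw -91.9 q6 1.71 open 0.0113 | shift x,y,z cm [-6.47  0.28 21.54] spin -0.0
[-0.26175542 -0.07263947  3.97507185]
```

```bash
python3 -m jog '[{"x":-3,"y":0,"z":0,"spin":0,"fingers":0.97},{"x":-7,"y":0,"z":0,"spin":0,"fingers":0.97},{"x":-7,"y":-0.5,"z":6,"spin":0,"fingers":0.97},{"x":-7,"y":-0.8,"z":12,"spin":0,"fingers":0.97},{"x":-7,"y":-0.8,"z":16,"spin":0,"fingers":0.97}]' 35; python3 -m jog '[{"x":0,"y":0,"z":5.5,"spin":0,"fingers":0.97},{"x":0,"y":0,"z":5.5,"spin":0,"fingers":0.97},{"x":0,"y":0,"z":5.5,"spin":0,"fingers":0.97}]' 35; python3 - <<'E'
from h import *
goto([.6144,-.0725,.0705],88.1)
E
```

```text
time: 13.18
tool_pos: [0.6156, -0.0187, 0.2856]
tool_rot: [-1.07, 1.57, -2.675]
contact_force: [-0.0, 0.1, -2.3]
opening: 0.0119
time: 13.55
tool_pos: [0.6142, -0.0713, 0.2854]
tool_rot: [-2.14, 1.57, 2.538]
contact_force: [0.1, 0.8, -1.6]
opening: 0.0117
t 13.6 pinch [ 0.6141 -0.0712  0.1262] jaw -92.0 q6 1.37 open 0.0117 | shift x,y,z cm [5.57 0.04 0.13] spin -0.1
```

```bash
python3 -m jog '[{"x":2.5,"y":0,"z":0.1,"spin":0,"fingers":0.97},{"x":3.7,"y":0,"z":0.1,"spin":0,"fingers":0.97},{"x":4.5,"y":0,"z":0.1,"spin":0,"fingers":0.97},{"x":5.2,"y":0,"z":0.1,"spin":0,"fingers":0.97},{"x":5.6,"y":0,"z":0.1,"spin":0,"fingers":0.97}]' 35; python3 - <<'E'
from h import *
goto([.6147,-.0725,.0573],88.1);print(robot.observe()["contact_force"])
E
```

```text
time: 14.18
tool_pos: [0.6144, -0.0723, 0.2296]
tool_rot: [1.112, 1.571, -0.492]
contact_force: [-0.2, -0.5, -1.0]
opening: 0.0117
t 14.2 pinch [ 0.6145 -0.0723  0.0704] jaw -91.9 q6 1.36 open 0.0117 | shift x,y,z cm [1.31 0.02 0.02] spin -0.0
[-0.16575922 -0.51432376 -0.95379279]
```

```bash
python3 -m jog '[{"x":0.7,"y":0,"z":0,"spin":0,"fingers":0.97},{"x":1.2,"y":0,"z":0,"spin":0,"fingers":0.97},{"x":1.3,"y":0,"z":0,"spin":0,"fingers":0.97},{"x":1.3,"y":0,"z":0,"spin":0,"fingers":0.97}]' 35; python3 -m jog '[{"x":0,"y":0,"z":0,"spin":0,"fingers":0.7},{"x":0,"y":0,"z":0,"spin":0,"fingers":0.7},{"x":0,"y":0,"z":0,"spin":0,"fingers":0.7},{"x":-5,"y":0,"z":0,"spin":0,"fingers":0.7},{"x":-10,"y":0,"z":0,"spin":0,"fingers":0.7}]' 35; cat >> h.py <<'E'
def plates(c):
    for n,f,z in(("orange",lambda h,s,v:(h>8)&(h<20)&(s>200)&(v>150),.046),("grey",lambda h,s,v:(s<45)&(v>100)&(v<190),.046),("yellow",lambda h,s,v:(h>25)&(h<33)&(s>150)&(v>130),.068)):
        for a,p,m in blobs(c,f,120):
            if 90<p[0]<320 and 90<p[1]<260: print(n,a,p.round(),rect(c,m,z))
E
python3 - <<'E'
from h import *
c=robot.read_camera("top"); plates(c)
goto([.4284,.2118,.16],101)
E
```

```text
time: 14.68
tool_pos: [0.6144, -0.0725, 0.2168]
tool_rot: [1.213, 1.57, -0.392]
contact_force: [0.6, -0.1, -1.9]
opening: 0.0116
time: 15.3
tool_pos: [0.6142, -0.0724, 0.3175]
tool_rot: [-1.751, 1.57, 2.927]
contact_force: [0.2, -0.2, 0.7]
opening: 0.0276
orange 568 [183. 221.] (array([0.4270231 , 0.21224091]), 132.29373168945312, 30.895286560058594, 11.253642082214355)
grey 339 [255. 170.] (array([0.59247522, 0.02708495]), 177.50967407226562, 64.9930648803711, -12.447845458984375)
grey 581 [130. 166.] (array([0.57045972, 0.35345923]), 129.18272399902344, 31.829313278198242, -16.22015380859375)
grey 151 [285. 174.] (array([ 0.54782654, -0.05701795]), 65.711181640625, 20.591100692749023, 81.5589828491211)
grey 208 [247. 204.] (array([0.47167084, 0.04915595]), 63.09740447998047, 39.42988204956055, 89.63426208496094)
grey 215 [245. 217.] (array([0.43227338, 0.04805565]), 60.41604232788086, 23.606067657470703, 89.62596130371094)
t 15.3 pinch [ 0.6174 -0.0731  0.1664] jaw -91.9 q6 1.36 open 0.0275 | shift x,y,z cm [  0.35 -19.85 -27.84] spin -12.9
```

```bash
python3 -m jog '[{"x":0,"y":-16,"z":-23,"spin":-13.1,"fingers":0.4},{"x":0,"y":-16,"z":-23,"spin":-13.1,"fingers":0.4},{"x":0,"y":-16,"z":-23,"spin":-13.1,"fingers":0.4},{"x":0,"y":-16,"z":-23,"spin":-13.1,"fingers":0.4},{"x":0,"y":-16,"z":-23,"spin":-13.1,"fingers":0.4}]' 35;python3 -m jog '[{"x":0,"y":0,"z":0,"spin":0,"fingers":0.4},{"x":0,"y":0,"z":0,"spin":0,"fingers":0.4}]' 35; python3 - <<'E'
from h import *
goto([.428,.212,.036],101.3)
E
```

```text
time: 15.98
tool_pos: [0.4602, 0.1649, 0.3169]
tool_rot: [2.693, 1.571, 1.319]
contact_force: [1.2, -1.2, -0.0]
opening: 0.0552
time: 16.23
tool_pos: [0.4627, 0.1624, 0.3168]
tool_rot: [1.091, 1.57, -0.285]
contact_force: [0.9, -0.4, 0.4]
opening: 0.0551
t 16.2 pinch [0.4628 0.1624 0.1576] jaw -78.8 q6 1.56 open 0.0551 | shift x,y,z cm [12.16 -2.47 -5.55] spin -0.1
```

```bash
python3 -m jog '[{"x":0,"y":-2.5,"z":-5.5,"spin":0,"fingers":0.4},{"x":4,"y":-2.5,"z":-5.5,"spin":0,"fingers":0.4},{"x":4,"y":-2.5,"z":-5.5,"spin":0,"fingers":0.4}]' 35; python3 - <<'E'
from h import *
goto([.428,.212,.036],101.3)
c=wrist()
for a,p,m in blobs(c,lambda h,s,v:(h>5)&(h<20)&(s>200)&(v>120),150): print(p,a,rect(c,m,.046))
save(c,"w5.png",k=1.2)
E
```

```text
time: 16.6
tool_pos: [0.4268, 0.2111, 0.2749]
tool_rot: [-1.399, 1.566, -2.776]
contact_force: [0.2, -0.6, 1.0]
opening: 0.055
t 16.6 pinch [0.426  0.2108 0.1157] jaw -78.9 q6 1.68 open 0.055 | shift x,y,z cm [ 7.96  0.26 -0.09] spin -0.2
```

View pics/w5.png

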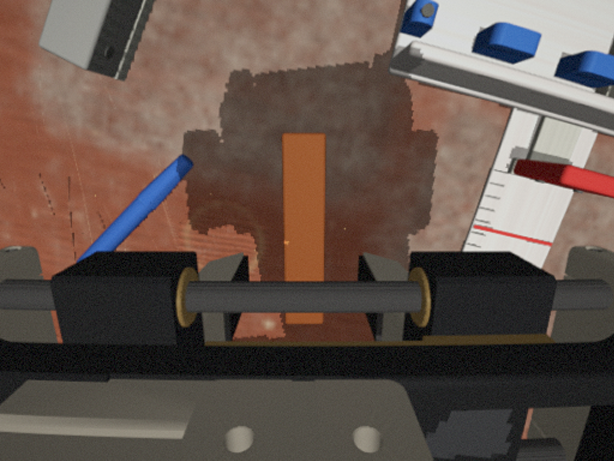

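The orange plate at (304,230) is aligned with the jaw centre (303). I'll grip it.

```bash
python3 -m jog '[{"x":4,"y":0.2,"z":-0.1,"spin":0,"fingers":0.4},{"x":7,"y":0.2,"z":-0.1,"spin":0,"fingers":0.4},{"x":7.9,"y":0.2,"z":-0.1,"spin":0,"fingers":0.4},{"x":7.9,"y":0.2,"z":-0.1,"spin":0,"fingers":0.4},{"x":7.9,"y":0.2,"z":-0.1,"spin":0,"fingers":0.85}]' 35; python3 -m jog '[{"x":0,"y":0,"z":0,"spin":0,"fingers":0.85},{"x":0,"y":0,"z":0,"spin":0,"fingers":0.85},{"x":0,"y":0,"z":0,"spin":0,"fingers":0.85},{"x":-5,"y":0,"z":0,"spin":0,"fingers":0.85},{"x":-9,"y":0,"z":0,"spin":0,"fingers":0.85}]' 35; python3 - <<'E'
from h import *
goto([.6185,.0820,.128],88.1);print(robot.observe()["contact_force"])
E
```

```text
time: 17.27
tool_pos: [0.4295, 0.2132, 0.199]
tool_rot: [1.63, 1.568, 0.254]
contact_force: [-1.0, 0.8, 0.2]
opening: 0.0494
time: 17.9
tool_pos: [0.4285, 0.2133, 0.2884]
tool_rot: [-1.548, 1.569, -2.923]
contact_force: [1.3, 0.9, -3.5]
opening: 0.0269
t 17.9 pinch [0.4283 0.2133 0.1292] jaw -78.8 q6 1.68 open 0.0269 | shift x,y,z cm [ 0.1  16.12 16.57] spin 13.1
[ 1.28570306  0.8528178  -3.46967601]
```

```bash
python3 -m jog '[{"x":0,"y":16.1,"z":16.6,"spin":13.1,"fingers":0.85},{"x":0,"y":16.1,"z":16.6,"spin":13.1,"fingers":0.85},{"x":0,"y":16.1,"z":16.6,"spin":13.1,"fingers":0.85},{"x":0,"y":16.1,"z":16.6,"spin":13.1,"fingers":0.85},{"x":0,"y":16.1,"z":16.6,"spin":13.1,"fingers":0.85}]' 35;python3 -m jog '[{"x":0,"y":0,"z":0,"spin":0,"fingers":0.85},{"x":0,"y":0,"z":0,"spin":0,"fingers":0.85}]' 35; python3 - <<'E'
from h import *
goto([.6165,.0819,.0745],88.1)
E
```

```text
time: 18.52
tool_pos: [0.6205, 0.0794, 0.2863]
tool_rot: [-0.859, 1.57, -2.466]
contact_force: [-0.2, 0.3, -3.0]
opening: 0.0269
time: 18.77
tool_pos: [0.6179, 0.0826, 0.2874]
tool_rot: [-1.638, 1.569, 3.042]
contact_force: [0.3, 0.1, -3.1]
opening: 0.0267
t 18.8 pinch [0.6177 0.0827 0.1282] jaw -91.9 q6 1.61 open 0.0267 | shift x,y,z cm [ 5.37 -0.11  0.08] spin 0.0
```

```bash
python3 -m jog '[{"x":2.5,"y":0,"z":0.1,"spin":0,"fingers":0.85},{"x":3.7,"y":0,"z":0.1,"spin":0,"fingers":0.85},{"x":4.5,"y":0,"z":0.1,"spin":0,"fingers":0.85},{"x":5.1,"y":0,"z":0.1,"spin":0,"fingers":0.85},{"x":5.4,"y":0,"z":0.1,"spin":0,"fingers":0.85}]' 35; python3 - <<'E'
from h import *
goto([.6165,.0819,.0618],88.1);print(robot.observe()["contact_force"])
E
```

```text
time: 19.4
tool_pos: [0.6189, 0.0807, 0.2337]
tool_rot: [1.285, 1.571, -0.319]
contact_force: [-0.3, 0.4, -3.8]
opening: 0.0271
t 19.4 pinch [0.6189 0.0807 0.0745] jaw -91.9 q6 1.61 open 0.0271 | shift x,y,z cm [ 1.27 -0.25 -0.11] spin -0.0
[-0.2610145   0.43508487 -3.84861005]
```

```bash
python3 -m jog '[{"x":0.7,"y":0,"z":0,"spin":0,"fingers":0.85},{"x":1.2,"y":0,"z":0,"spin":0,"fingers":0.85},{"x":1.3,"y":0,"z":0,"spin":0,"fingers":0.85},{"x":1.3,"y":0,"z":0,"spin":0,"fingers":0.85}]' 35; python3 -m jog '[{"x":0,"y":0,"z":0,"spin":0,"fingers":0.6},{"x":0,"y":0,"z":0,"spin":0,"fingers":0.6},{"x":0,"y":0,"z":0,"spin":0,"fingers":0.6},{"x":-5,"y":0,"z":0,"spin":0,"fingers":0.6},{"x":-10,"y":0,"z":0,"spin":0,"fingers":0.6}]' 35
python3 - <<'E'
from h import *
c=robot.read_camera("top"); plates(c)
goto([.5704,.3535,.16],73.8)
E
```

```text
time: 19.9
tool_pos: [0.6188, 0.0807, 0.2207]
tool_rot: [-0.054, 1.571, -1.658]
contact_force: [-0.8, 0.2, -3.8]
opening: 0.0266
time: 20.52
tool_pos: [0.6187, 0.0806, 0.3216]
tool_rot: [-1.427, 1.57, -3.032]
contact_force: [0.3, -0.0, 0.6]
opening: 0.0367
orange 159 [232. 162.] (array([0.58000336, 0.0816328 ]), 45.025604248046875, 23.7357120513916, -0.32370758056640625)
grey 580 [130. 166.] (array([0.57061194, 0.35329266]), 129.5615234375, 31.717601776123047, -16.136436462402344)
grey 531 [221. 167.] (array([0.5817973 , 0.10840568]), 132.53199768066406, 95.10340118408203, 85.1489028930664)
yellow 189 [291. 147.] (array([ 0.61523914, -0.07159158]), 125.68250274658203, 10.443277359008789, -0.6048431396484375)
yellow 203 [305. 226.] (array([ 0.40986404, -0.10589659]), 125.50318908691406, 11.850081443786621, -7.4694671630859375)
t 20.6 pinch [0.622  0.0807 0.1706] jaw -91.9 q6 1.61 open 0.0368 | shift x,y,z cm [  1.    -6.08 -27.09] spin 14.3
```

```bash
python3 -m jog '[{"x":0,"y":-5.8,"z":-27.1,"spin":14.3,"fingers":0.35},{"x":0,"y":-5.8,"z":-27.1,"spin":14.3,"fingers":0.35},{"x":0,"y":-5.8,"z":-27.1,"spin":14.3,"fingers":0.35},{"x":0,"y":-5.8,"z":-27.1,"spin":14.3,"fingers":0.35},{"x":0,"y":-5.8,"z":-27.1,"spin":14.3,"fingers":0.35}]' 35;python3 -m jog '[{"x":4,"y":0,"z":0,"spin":0,"fingers":0.35},{"x":4,"y":0,"z":0,"spin":0,"fingers":0.35},{"x":4,"y":0,"z":0,"spin":0,"fingers":0.35}]' 35; python3 - <<'E'
from h import *
goto([.5705,.3534,.036],73.8)
c=wrist();save(c,"w6.png",k=1.2)
E
```

```text
time: 21.2
tool_pos: [0.5687, 0.3568, 0.3206]
tool_rot: [2.978, 1.57, 1.127]
contact_force: [1.0, -0.7, 1.0]
opening: 0.0595
time: 21.58
tool_pos: [0.5705, 0.3532, 0.2817]
tool_rot: [2.166, 1.57, 0.311]
contact_force: [-0.6, 0.2, -0.2]
opening: 0.0599
t 21.6 pinch [0.5706 0.3532 0.1225] jaw -106.3 q6 2.29 open 0.0599 | shift x,y,z cm [ 8.65 -0.03 -0.01] spin -0.1
```

View pics/w6.png

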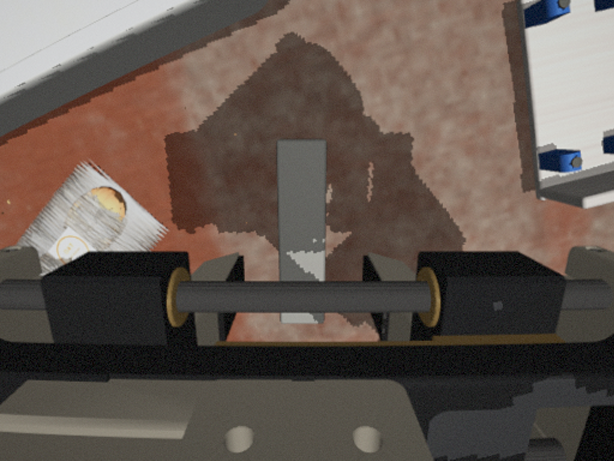

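The grey plate at (302,230) is centred between the fingers. I'll grip it.

```bash
python3 -m jog '[{"x":4,"y":0,"z":0,"spin":0,"fingers":0.35},{"x":7.5,"y":0,"z":0,"spin":0,"fingers":0.35},{"x":8.5,"y":0,"z":0,"spin":0,"fingers":0.35},{"x":8.5,"y":0,"z":0,"spin":0,"fingers":0.35},{"x":8.5,"y":0,"z":0,"spin":0,"fingers":0.8}]' 40; python3 -m jog '[{"x":0,"y":0,"z":0,"spin":0,"fingers":0.8},{"x":0,"y":0,"z":0,"spin":0,"fingers":0.8},{"x":0,"y":0,"z":0,"spin":0,"fingers":0.8},{"x":-5,"y":0,"z":0,"spin":0,"fingers":0.8},{"x":-9,"y":0,"z":0,"spin":0,"fingers":0.8}]' 40; python3 - <<'E'
from h import *
goto([.6200,.1434,.128],88.1);print(robot.observe()["contact_force"])
E
```

```text
time: 22.25
tool_pos: [0.5707, 0.3536, 0.1978]
tool_rot: [2.272, 1.567, 0.418]
contact_force: [1.0, -0.6, 0.7]
opening: 0.0536
time: 22.88
tool_pos: [0.5698, 0.3533, 0.2859]
tool_rot: [-0.768, 1.569, -2.622]
contact_force: [-0.1, 0.3, -4.3]
opening: 0.0315
t 22.9 pinch [0.5695 0.3532 0.1267] jaw -106.2 q6 2.3 open 0.0315 | shift x,y,z cm [-0.12 10.71 18.73] spin -14.3
[-0.09437419  0.34271877 -4.26604655]
```

```bash
python3 -m jog '[{"x":0,"y":10.7,"z":18.7,"spin":-14.3,"fingers":0.8},{"x":0,"y":10.7,"z":18.7,"spin":-14.3,"fingers":0.8},{"x":0,"y":10.7,"z":18.7,"spin":-14.3,"fingers":0.8},{"x":0,"y":10.7,"z":18.7,"spin":-14.3,"fingers":0.8},{"x":0,"y":10.7,"z":18.7,"spin":-14.3,"fingers":0.8}]' 40;python3 -m jog '[{"x":0,"y":0,"z":0,"spin":0,"fingers":0.8},{"x":0,"y":0,"z":0,"spin":0,"fingers":0.8}]' 40; python3 - <<'E'
from h import *
goto([.619,.1433,.0735],88.1)
E
```

```text
time: 23.5
tool_pos: [0.6207, 0.1412, 0.2846]
tool_rot: [-1.182, 1.568, -2.79]
contact_force: [0.1, 0.2, -4.8]
opening: 0.0322
time: 23.75
tool_pos: [0.6201, 0.1452, 0.2853]
tool_rot: [-1.575, 1.57, 3.105]
contact_force: [-0.4, -0.5, -3.7]
opening: 0.0318
t 23.8 pinch [0.6199 0.1452 0.1261] jaw -91.8 q6 1.71 open 0.0318 | shift x,y,z cm [ 5.26 -0.08  0.19] spin 0.1
```

```bash
python3 -m jog '[{"x":2.5,"y":0,"z":0.15,"spin":0,"fingers":0.8},{"x":3.7,"y":0,"z":0.15,"spin":0,"fingers":0.8},{"x":4.5,"y":0,"z":0.15,"spin":0,"fingers":0.8},{"x":5.0,"y":0,"z":0.15,"spin":0,"fingers":0.8},{"x":5.2,"y":0,"z":0.15,"spin":0,"fingers":0.8}]' 40; python3 - <<'E'
from h import *
goto([.619,.1433,.0606],88.1);print(robot.observe()["contact_force"])
E
```

```text
time: 24.38
tool_pos: [0.6205, 0.1426, 0.2338]
tool_rot: [1.452, 1.57, -0.153]
contact_force: [-1.0, -0.3, -4.4]
opening: 0.0319
t 24.4 pinch [0.6206 0.1426 0.0746] jaw -91.9 q6 1.71 open 0.0319 | shift x,y,z cm [ 1.4  -0.16 -0.07] spin -0.0
[-0.96639389 -0.29779839 -4.404804  ]
```

```bash
python3 -m jog '[{"x":0.7,"y":0,"z":0,"spin":0,"fingers":0.8},{"x":1.2,"y":0,"z":0,"spin":0,"fingers":0.8},{"x":1.4,"y":0,"z":0,"spin":0,"fingers":0.8},{"x":1.4,"y":0,"z":0,"spin":0,"fingers":0.8}]' 40; python3 -m jog '[{"x":0,"y":0,"z":0,"spin":0,"fingers":0.55},{"x":0,"y":0,"z":0,"spin":0,"fingers":0.55},{"x":0,"y":0,"z":0,"spin":0,"fingers":0.55},{"x":-5,"y":0,"z":0,"spin":0,"fingers":0.55},{"x":-10,"y":0,"z":0,"spin":0,"fingers":0.55}]' 40
python3 - <<'E'
from h import *
goto([.5,.045,.16],178)
E
```

```text
time: 24.88
tool_pos: [0.6204, 0.1425, 0.2195]
tool_rot: [-1.211, 1.571, -2.816]
contact_force: [-0.2, 0.7, -3.7]
opening: 0.0318
time: 25.5
tool_pos: [0.6203, 0.1425, 0.3206]
tool_rot: [-1.332, 1.57, -2.937]
contact_force: [1.2, -0.1, 0.8]
opening: 0.0412
t 25.5 pinch [0.6202 0.1424 0.1614] jaw -91.9 q6 1.71 open 0.0412 | shift x,y,z cm [  0.16 -11.68  10.14] spin -89.9
```

```bash
python3 -m jog '[{"x":0,"y":-11.7,"z":10.1,"spin":-45,"fingers":0.66},{"x":0,"y":-11.7,"z":10.1,"spin":-45,"fingers":0.66},{"x":0,"y":-11.7,"z":10.1,"spin":-45,"fingers":0.66},{"x":0,"y":-11.7,"z":10.1,"spin":-45,"fingers":0.66},{"x":0,"y":-11.7,"z":10.1,"spin":-45,"fingers":0.66}]' 40;python3 -m jog '[{"x":0,"y":0,"z":0,"spin":-45,"fingers":0.66},{"x":0,"y":0,"z":0,"spin":-45,"fingers":0.66},{"x":0,"y":0,"z":0,"spin":-45,"fingers":0.66},{"x":0,"y":0,"z":0,"spin":-45,"fingers":0.66},{"x":0,"y":0,"z":0,"spin":-45,"fingers":0.66}]' 40; python3 - <<'E'
from h import *
goto([.4983,.0447,.045],-1.9)
c=robot.read_camera("top");save(c,"top2.png",(180,100,320,200),5.5)
c=wrist()
for a,p,m in blobs(c,lambda h,s,v:((h<6)|(h>174))&(s>190)&(v>60),150): print(p,a,rect(c,m,.062))
save(c,"w7.png",k=1.2)
E
```

```text
time: 26.12
tool_pos: [0.5, 0.0453, 0.3203]
tool_rot: [0.736, 1.569, -0.084]
contact_force: [-0.3, 0.2, -0.2]
opening: 0.0314
time: 26.75
tool_pos: [0.5003, 0.0458, 0.3197]
tool_rot: [-0.225, 1.571, -0.26]
contact_force: [-0.1, -0.4, 0.6]
opening: 0.0309
t 26.8 pinch [0.5004 0.0458 0.1605] jaw -2.0 q6 -0.03 open 0.0309 | shift x,y,z cm [11.55 -0.11 -0.21] spin -0.1
```

View pics/w7.png

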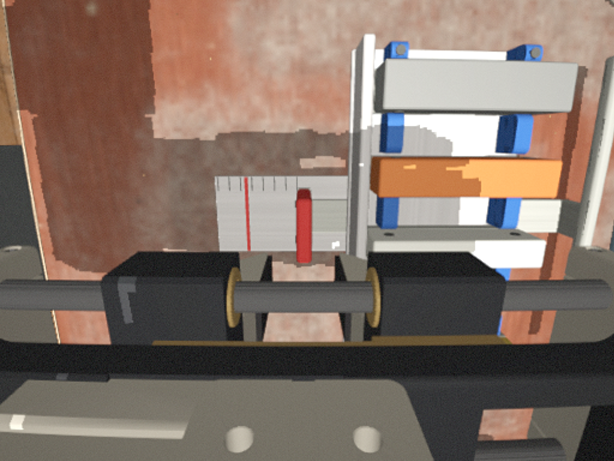

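View pics/top2.png

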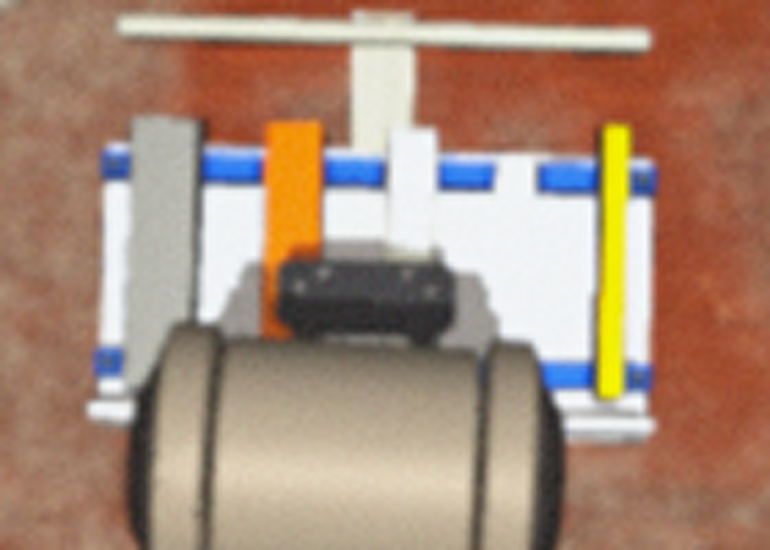

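All four plates are in their own slots: grey, orange, white and yellow, with slot 17 empty. The tab is centred between the fingers at (303,225). I'll grip it.

```bash
python3 -m jog '[{"x":5,"y":-0.1,"z":-0.2,"spin":0,"fingers":0.66},{"x":9.5,"y":-0.1,"z":-0.2,"spin":0,"fingers":0.66},{"x":11.5,"y":-0.1,"z":-0.2,"spin":0,"fingers":0.66},{"x":11.5,"y":-0.1,"z":-0.2,"spin":0,"fingers":0.66},{"x":11.5,"y":-0.1,"z":-0.2,"spin":0,"fingers":0.97}]' 40;python3 -m jog '[{"x":0,"y":0,"z":0,"spin":0,"fingers":0.97},{"x":0,"y":0,"z":0,"spin":0,"fingers":0.97},{"x":0,"y":0,"z":0,"spin":0,"fingers":0.97}]' 40; python3 - <<'E'
from h import *
goto([.4983,.0447,.045],-1.9);print(robot.observe()["contact_force"])
E
```

```text
time: 27.48
tool_pos: [0.4986, 0.0446, 0.2056]
tool_rot: [-0.073, 1.569, -0.108]
contact_force: [-0.4, -0.4, 0.2]
opening: 0.0254
time: 27.85
tool_pos: [0.4989, 0.0445, 0.2058]
tool_rot: [-0.034, 1.567, -0.068]
contact_force: [4.6, 1.1, 5.9]
opening: 0.0116
t 27.9 pinch [0.4995 0.0445 0.0466] jaw -1.9 q6 -0.03 open 0.0116 | shift x,y,z cm [ 0.16  0.02 -0.12] spin -0.0
[4.55636554 1.06106769 5.85521958]
```

```bash
python3 -m jog '[{"x":0,"y":0,"z":-0.8,"spin":0,"fingers":0.97},{"x":0,"y":0,"z":-1.6,"spin":0,"fingers":0.97},{"x":0,"y":0,"z":-2.4,"spin":0,"fingers":0.97},{"x":0,"y":0,"z":-3.2,"spin":0,"fingers":0.97},{"x":0,"y":0,"z":-3.8,"spin":0,"fingers":0.97}]' 50;python3 -m jog '[{"x":0,"y":0,"z":-0.4,"spin":0,"fingers":0.97},{"x":0,"y":0,"z":-0.7,"spin":0,"fingers":0.97},{"x":0,"y":0,"z":-0.7,"spin":0,"fingers":0.97},{"x":0,"y":0,"z":-0.7,"spin":0,"fingers":0.97}]' 50; python3 - <<'E'
from h import *
goto([.4989-.045,.0446+.0015,.0466],-1.9);print(robot.observe()["contact_force"])
c=wrist();save(c,"w8.png",(140,130,360,290),3.4)
E
```

```text
time: 28.48
tool_pos: [0.4617, 0.0457, 0.2058]
tool_rot: [-0.013, 1.564, -0.047]
contact_force: [8.8, 1.3, 1.3]
opening: 0.0117
time: 28.98
tool_pos: [0.4553, 0.046, 0.2058]
tool_rot: [-0.006, 1.563, -0.041]
contact_force: [11.1, 1.5, 0.6]
opening: 0.0116
t 29.0 pinch [0.4565 0.0459 0.0467] jaw -2.0 q6 -0.03 open 0.0116 | shift x,y,z cm [ 0.    0.01 -0.26] spin -0.1
[11.12994718  1.49652351  0.62541039]
```

View pics/w8.png

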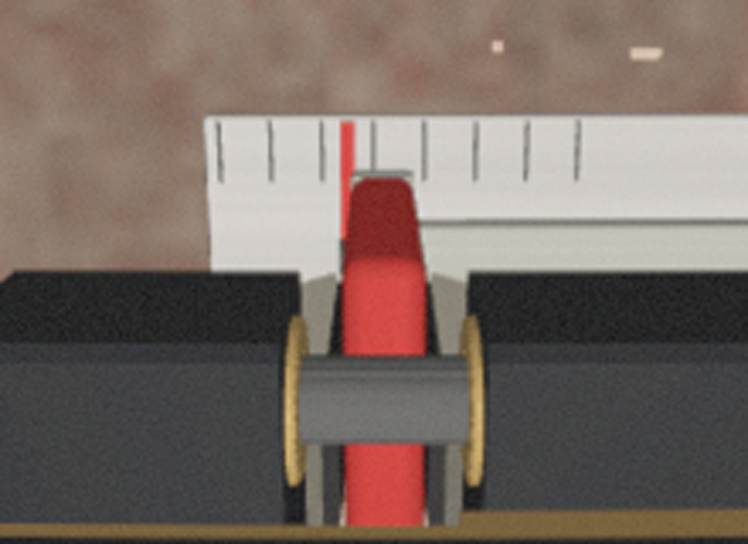

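The tab's front base edge (col 354) is just short of the red line's centre (347), about 1.5 mm. I'll add that and hold for 2.5 s.

```bash
python3 -m jog '[{"x":0,"y":0,"z":-0.15,"spin":0,"fingers":0.97},{"x":0,"y":0,"z":-0.15,"spin":0,"fingers":0.97},{"x":0,"y":0,"z":-0.15,"spin":0,"fingers":0.97},{"x":0,"y":0,"z":-0.15,"spin":0,"fingers":0.97},{"x":0,"y":0,"z":-0.15,"spin":0,"fingers":0.97}]' 50
for i in 1 2 3 4; do python3 -m jog '[{"x":0,"y":0,"z":0,"spin":0,"fingers":0.97},{"x":0,"y":0,"z":0,"spin":0,"fingers":0.97},{"x":0,"y":0,"z":0,"spin":0,"fingers":0.97},{"x":0,"y":0,"z":0,"spin":0,"fingers":0.97},{"x":0,"y":0,"z":0,"spin":0,"fingers":0.97}]' 50 | head -2; done
python3 - <<'E'
from h import *
c=robot.read_camera("top");save(c,"top3.png",(180,100,320,200),5.5)
E
```

```text
time: 29.65
tool_pos: [0.4544, 0.046, 0.2059]
tool_rot: [-0.002, 1.561, -0.036]
contact_force: [13.1, 2.5, -2.4]
opening: 0.0119
time: 30.28
tool_pos: [0.4544, 0.046, 0.2059]
time: 30.9
tool_pos: [0.4544, 0.046, 0.2059]
time: 31.52
tool_pos: [0.4544, 0.046, 0.2059]
time: 32.15
tool_pos: [0.4544, 0.046, 0.2059]
```

View pics/top3.png

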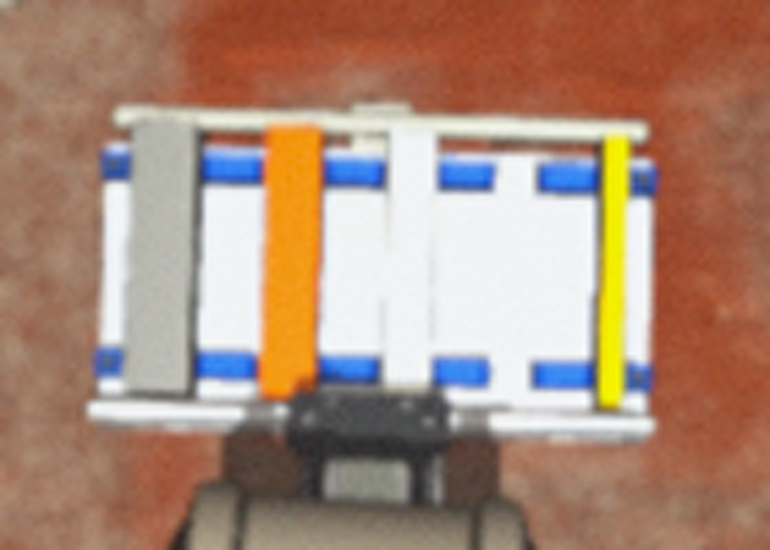

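The pusher bar lies against the plates, and they have moved up to the front stop (rows 390–410). I'll guide the slide back and let go.

```bash
python3 -m jog '[{"x":0,"y":0,"z":1,"spin":0,"fingers":0.97},{"x":0,"y":0,"z":2,"spin":0,"fingers":0.97},{"x":0,"y":0,"z":3,"spin":0,"fingers":0.97},{"x":0,"y":0,"z":4,"spin":0,"fingers":0.97},{"x":0,"y":0,"z":4.6,"spin":0,"fingers":0.97}]' 50
python3 -m jog '[{"x":0,"y":0,"z":0,"spin":0,"fingers":0.97},{"x":0,"y":0,"z":0,"spin":0,"fingers":0.66},{"x":0,"y":0,"z":0,"spin":0,"fingers":0.66},{"x":0,"y":0,"z":0,"spin":0,"fingers":0.66},{"x":0,"y":0,"z":0,"spin":0,"fingers":0.66}]' 30
python3 -m jog '[{"x":-4,"y":0,"z":0,"spin":0,"fingers":0.66},{"x":-10,"y":0,"z":0,"spin":0,"fingers":0.66},{"x":-16,"y":0,"z":0,"spin":0,"fingers":0.66},{"x":-16,"y":-5,"z":-5,"spin":0,"fingers":0.66},{"x":-16,"y":-10,"z":-10,"spin":0,"fingers":0.66}]' 30
python3 -m jog '[{"x":0,"y":-20,"z":0,"spin":0,"fingers":0.66},{"x":0,"y":-20,"z":0,"spin":0,"fingers":0.66},{"x":0,"y":-20,"z":0,"spin":0,"fingers":0.66},{"x":0,"y":-20,"z":0,"spin":0,"fingers":0.66},{"x":0,"y":-20,"z":0,"spin":0,"fingers":0.66}]' 30
python3 - <<'E'
from h import *
c=robot.read_camera("top");save(c,"top4.png",(180,90,430,240),3.2)
th=-.0335;Rt=np.array([[np.cos(th),np.sin(th)],[-np.sin(th),np.cos(th)]])
for n,f in(("orange",lambda h,s,v:(h>8)&(h<20)&(s>200)&(v>150)),("grey",lambda h,s,v:(s<45)&(v>100)&(v<190)),("yellow",lambda h,s,v:(h>25)&(h<33)&(s>150)&(v>130))):
    for a,p,m in blobs(c,f,120):
        if 190<p[0]<310 and 120<p[1]<180:
            r=rect(c,m,.068);print(n,(Rt@(r[0]-[.6132,.0408])*1000).round(1),r[1:])
E
```

```text
time: 32.83
tool_pos: [0.4986, 0.0445, 0.2058]
tool_rot: [-0.034, 1.568, -0.068]
contact_force: [2.5, 0.2, 8.1]
opening: 0.0121
time: 33.45
tool_pos: [0.4972, 0.0446, 0.2044]
tool_rot: [-3.061, 1.57, -3.095]
contact_force: [-0.5, -0.5, 0.4]
opening: 0.0309
time: 34.08
tool_pos: [0.405, -0.0413, 0.3652]
tool_rot: [-0.533, 1.569, -0.565]
contact_force: [0.3, -1.8, -0.3]
opening: 0.0309
time: 34.7
tool_pos: [0.3992, -0.2408, 0.3643]
tool_rot: [2.238, 1.569, 2.202]
contact_force: [0.2, -0.2, -0.3]
opening: 0.0312
orange [ 1.4 38.6] (125.39456939697266, 26.0498046875, -0.284942626953125)
grey [ 4.9 95.8] (131.17066955566406, 49.473392486572266, -1.5521926879882812)
yellow [   1.9 -112.3] (128.2505340576172, 10.451321601867676, -0.6042861938476562)
```

View pics/top4.png

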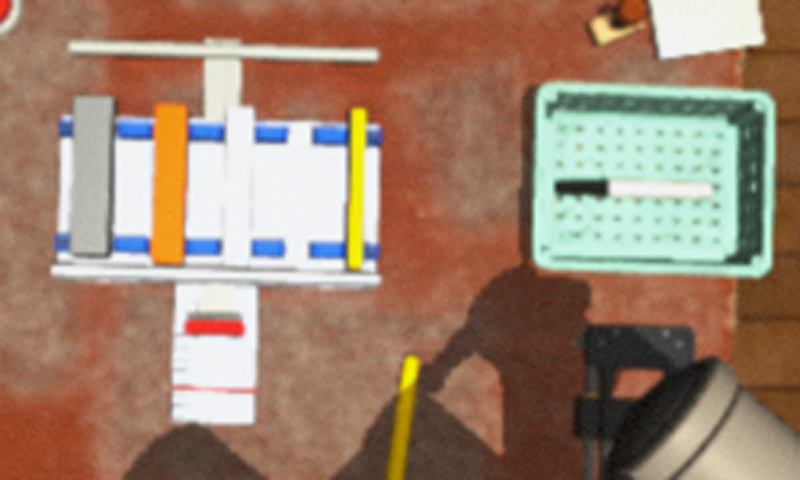

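In this view the tab is at rest, the pen is in the basket, and every plate is in its slot. Grey looks a few mm further back than it did during the hold, so I'll measure it and look closer.

```bash
python3 - <<'E'
from h import *
c=robot.read_camera("top");s=robot.read_camera("scene")
th=-.0335;Rt=np.array([[np.cos(th),np.sin(th)],[-np.sin(th),np.cos(th)]])
for n,t in(("grey",((92-20,96),(92+22,97),(72,254),(110,256))),("orange",((156,104),(187,105),(152,263),(183,264)))):
    print(n,[(Rt@(ray(c,(180+u/3.2,90+v/3.2),.068)[:2]-[.6132,.0408])*1000).round(1) for u,v in t])
a=cv2.resize(c["color"][105:185,190:270],(480,480),interpolation=cv2.INTER_CUBIC)
p=pix(s,[.61,.1,.05]).astype(int);b=cv2.resize(s["color"][p[1]-45:p[1]+45,p[0]-30:p[0]+30],(320,480),interpolation=cv2.INTER_CUBIC)
cv2.imwrite("pics/chk.png",np.hstack([a,b])[:,:,::-1])
E
```

```text
grey [array([ 69.8, 120.1]), array([69.9, 85.9]), array([-59.2, 115.7]), array([-60. ,  84.9])]
orange [array([65.1, 51.5]), array([65. , 26.3]), array([-64.7,  50.8]), array([-64.8,  25.7])]
```

View pics/chk.png

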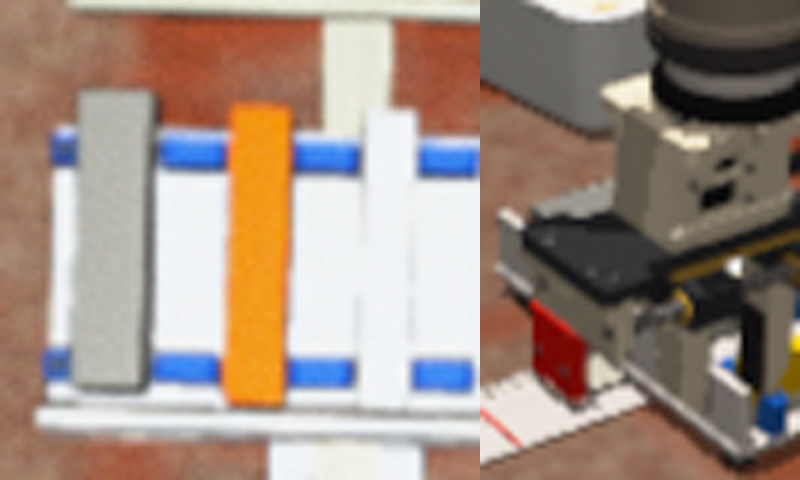

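Grey now sits at about +5 mm lengthwise (limit 9), though it was flush with the others during the hold. The arm hides it from the scene camera, so I'll clear the view and check how it is seated.

```bash
for i in 1 2; do python3 -m jog '[{"x":0,"y":28,"z":0,"spin":0,"fingers":0.66},{"x":0,"y":28,"z":0,"spin":0,"fingers":0.66},{"x":0,"y":28,"z":0,"spin":0,"fingers":0.66},{"x":0,"y":28,"z":0,"spin":0,"fingers":0.66},{"x":0,"y":28,"z":0,"spin":0,"fingers":0.66}]' 30|head -2; done
python3 - <<'E'
from h import *
s=robot.read_camera("scene");p=pix(s,[.61,.05,.05]).astype(int);x,y=p
save(s,"sc.png",(x-65,y-45,x+65,y+50),6)
w=wrist();c=robot.read_camera("top");save(c,"t5.png",(190,105,310,185),5)
E
```

```text
time: 35.48
tool_pos: [0.4077, 0.0431, 0.365]
time: 36.1
tool_pos: [0.4163, 0.323, 0.3647]
```

View pics/sc.png

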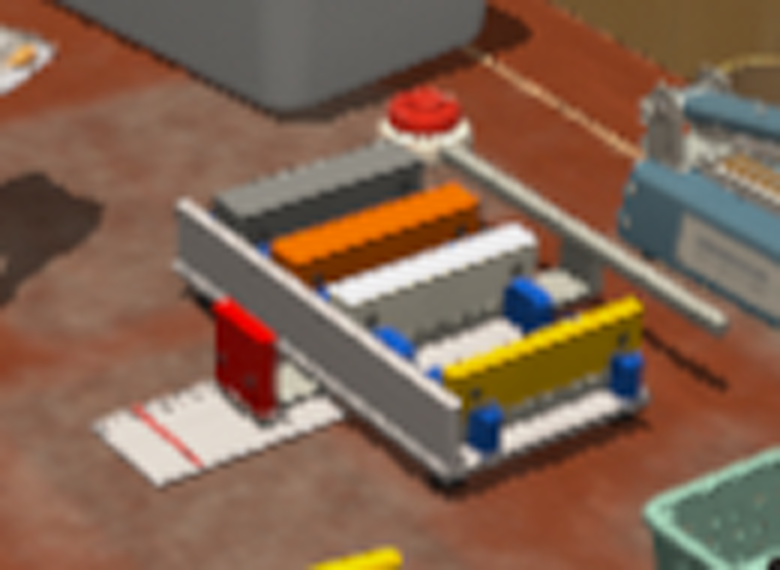

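The plates' tops are level and seated, and the slide is fully back. Grey's +5 mm is inside the 9 mm limit, so I'm handing in.

```bash
python3 -c "
from cell import robot
print(robot.observe()['contact_force'],robot.hand_in())"
```

```text
the job is handed in; nothing more can be done
[ 0.60338568 -0.51254275 -0.37010192] None
```

The rack is ready and I handed the job in at about 36 s; the hand-in gives no verdict.

**What was done:** The white pen with the black cap went into the basket. The four plates present (12, 17 absent, 22, 27 and 32) are in their own slots. I left the blue and yellow look-alikes alone. I pulled the slide to the red line, held it there for about 3 s, then guided it back and let go.

**Last checks:**
- **Pen:** it lies in the middle of the basket in the last top view.
- **Plates:** the four plate tops look level and seated in the last scene view. Measured lengthwise from the slot middle, plate_27 is at about 0 mm and plate_12 at about +2 mm. I did not measure plate_22's final position; it looked flush with its neighbours.
- **Slide:** the tab and pusher bar look back at rest, and the gripper touches nothing.

**One check disagreed:** plate_32 was flush with the others during the hold, but measured about +5 mm back from its slot's middle afterwards. I don't know what moved it. It is inside the 9 mm limit by about 4 mm, so I did not pull the slide again. My colour-based reading of it was contaminated by the background, so the +5 mm comes from edges I read by eye in the top picture.

I viewed 15 pictures, one over the budget of 14.

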